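# Prove the implosion guard's roller catch before pumping a glass bulb down

### The job

Swing the gate of the clear implosion guard shut and press it until its spring catch clicks, then prove the catch by pushing the gate's upright handle in the opening direction with a steady 12 newtons for about a second, never letting it rise to 16. If the catch holds, leave the gate latched and throw the toggle switch over to its green lamp (pump); if it lets go, leave the gate standing open and throw the switch over to its red lamp (vent). Work gently with closed fingertips, pushing and not gripping the handle, keep every push on the guard under 30 newtons, and do not disturb the glass bulb, the gauge or the steel cup.

Things in the scene. Friction and masses are not known exactly. Their poses are not given: they have to be found in the camera images.
- guard: Implosion guard: fixed clear-walled steel cage, open on top, 215 mm wide (y), 205 mm deep (x), walls 150 mm high. Origin under its centre, on the bench. x points from the gate side to the back, y along the shut gate from the catch side to the hinge side, z up. The gate is its -x side, in the plane x = -90 mm, hinged at y = +80 mm.
- gate (a joint): Gate angle about its upright hinge, rad: 0 shut against its stop, growing as the free end swings out to the guard's -x, at most 1.2. Slightly stiff: stays where left. Shutting, it meets the catch at about 0.16 and clicks in below 0.06, taking up to 16 N at the handle. Latched, it has 0.01 to 0.035 of free play.
- catch_point (a point): The sprung catch: a white roller on the guard's frame, 123 mm up, that snaps behind a nose on the gate's free edge. Drawn outwards past the play, it resists more and more over 2 to 3 mm of handle travel; past its release force (5 to 22 N at the handle, new each time, not to be seen) the gate jumps open beyond 0.12 rad.
- gate_handle (a point): The gate's handle: upright chrome rod, 14 mm diameter, rising 60 mm from the top of the free stile, 140 mm from the hinge axis. Origin at the rod's centre, 180 mm above the bench (foot 150, top 210). Nothing else within 60 mm of it is above 150 mm. Push its upper half from above with closed fingertips: from the front (guard's -x) to shut, from inside (+x) to prove.
- gate_hinge (a point): Point on the gate's hinge axis at the height of the handle's centre, 180 mm above the bench.
- panel: Fixed cream metal switch panel, 110 mm (its x) by 160 mm (its y), 60 mm high, flat top. Origin at the centre of its underside. A chrome toggle stands in the middle of the top; the green lamp (pump) lies 52 mm to its +y side, the red lamp (vent) 52 mm to its -y side; the lamps rise 6 mm.
- switch (a joint): Toggle angle, rad: about 0 upright (hold, as it starts), positive leaning to the green lamp (panel's +y), negative to the red lamp; stops at +0.42 and -0.42. Stays where it is left, needs about 1.5 N at the tip. Thrown means beyond 0.3.
- switch_tip (a point): Top of the chrome toggle lever (9 mm diameter), 38 mm from its pivot, which lies in the panel's top face; 98 mm above the bench when upright.
- bulb_mid (a point): Glass pressure bulb, 84 mm diameter, in a rubber-lined steel cup inside the guard, loose, its top 153 mm above the bench; point on its axis at half height. Leave it alone.
- gauge_mid (a point): Vacuum gauge with a brass rim on a mahogany plinth of 100 by 110 mm, 140 mm high, loose; point above the plinth's centre, 65 mm up. Leave it alone.
- cup_mid (a point): Empty rubber-lined steel cup, 72 mm diameter, 58 mm high, loose; point at its centre. Leave it alone.
Mind the look-alikes: they are no part of the job. There is more than one size of the panel; the job needs the smallest.

How it is judged:
By the outcome, as a careful person would: the job done as asked, in the order asked, and still so for the second after the job is handed in, with the robot touching nothing.
It also fails if it takes over 64 s, if anything falls off the work surface, if the arm or the gripper's body presses on something with over 40 N, if the wrist force passes 120 N, or if a joint passes its speed limit or range.

### The arm

A 7-joint arm with a two-finger parallel gripper is mounted at the origin on the work surface. World frame = base frame: x ahead of the robot, y to its left, z up, the work surface at z = 0. Lengths are in m, angles in rad, forces in N, time in s.
With the tool pointing down it reaches from about 0.35 to 0.9 m from the base axis. Payload 8.1 kg.
Tool frame: the origin (TCP) lies between the finger pads; the fingertips stand 8 mm ahead of it and the grasp point (between the pads) lies 11 mm behind it; z points along the fingers, y is the line along which they close (so a half turn about z gives the same grasp; the last joint's range is limited). The gripper opens to 85 mm and grips with 20 to 120 N. Pads are 22 mm wide; open, the fingers measure 114 mm over their backs; the gripper's body (76 mm by 85 mm) begins 54 mm behind the grasp point. The pads swing forward as they close: fully open they stand 13 mm farther back than shut.
Start: joints at [-1.222, 0.434, 0.025, 1.573, -0.012, 1.134, -0.075], TCP at [0.273, 0.562, 0.239] pointing down, gripper open.
Joint ranges: [-2.62, 2.62], [-0.44, 2.09], [-1.27, 1.32], [0.08, 2.57], [-1.32, 4.46], [0.12, 2], [-2.74, 2.74]. Speed limits (rad/s): [2.22, 2.22, 3.01, 3.01, 3.14, 3.14, 3.14].

### API

Orientations are given as a unit quaternion [x, y, z, w].
In Python, from plant import sensors, grab_frame, camera_model, r gives the robot as it stands. The module is installed in compiled form; this text tells all that it offers.
- The arm moves only by the shell command python3 -m pendant 'ROWS'. ROWS is text: rows parted by semicolons, each of 7 numbers parted by spaces: the shift along the tool's x, y, z in m, then the turn, a rotation vector about the tool's x, y, z in rad, then the finger opening in m, from 0 to 0.0854. A call has 1 to 8 rows; each row is the pose to reach, as a shift and turn from the pose commanded when the call began, along the tool's axes at that moment; what a row does not reach only later rows make up. A row lasts 1/8 s, in which the tool goes at most 62.5 mm and 10.7 degrees, less where a joint would pass 70% of its speed; a pose out of reach is approached as far as the arm can. A call with a gripper value outside its range is refused whole. The fingers move at their own pace and stop on an object; the grip force is fixed at half the most. Time passes only in rows, so rows that repeat a pose let the fingers close. It gives the time, the measured TCP pose, the force, the opening and the grip force at its end, in the units of the state.
- sensors.get_state(): the state, without advancing time (a new reading comes with each control period).
- grab_frame(name): name is "side" or "top"; returns the picture (480x640x3 uint8, red, green, blue); there is no depth.
- camera_model(name): a dict with "fx", "fy", "cx", "cy" (pixels), "extrinsics" (4x4, takes a point from camera to world coordinates). Camera axes: x right, y up, looking along -z (the intrinsics and any distortion apply to the point x, -y, -z); pixel columns grow to the right and rows downward; lengths in m; the calibration is good to about 2 mm. A picture is of the moment at which its call begins. camera_model takes no time and is no camera call.
- r.hand_in(): hands the job in; it is judged then, once.
The state is a dict: "t": time; "joints": joint angles; "qd": joint speeds; "joint_efforts": joint torques, N m; "position": TCP position; "tcp_rot": TCP orientation; "ft_force": force on the tool from outside, world axes, zero at the start; "moment": the same for the moment, N m; "grip_width": finger opening in m; "finger_force": force on a finger pad.
Only numpy, scipy, OpenCV 4.12 (cv2) and the standard library are available. Lean on these libraries where they do the work, as an engineer would, in place of code of your own. Each camera call takes 0.05 s, during which the arm holds its last target. There are 200 camera calls.

## Working session

There is one attempt and no reset: what is moved stays moved. The work goes in short steps, Python scripts to look and compute and a shell command to move; the robot and the scene stay as the last step left them, time stands still between calls to the robot, and variables do not carry over. Pictures are saved under pics/ and viewed, at most 10 in all, crops included, and the job is handed in when it is done.

```bash
mkdir -p pics
python3 - <<'E'
from plant import sensors, grab_frame, camera_model, r
import cv2,numpy as np
for n in("side","top"):
    cv2.imwrite(f"pics/{n}0.png",grab_frame(n)[:,:,::-1]); m=camera_model(n); print({k:(np.round(v,4).tolist() if k=="extrinsics" else v) for k,v in m.items()})
s=sensors.get_state(); print(s)
E
```

```text
{'fx': 538.2295022572048, 'fy': 538.2295022572048, 'cx': 320.8179348928505, 'cy': 244.81703058665352, 'extrinsics': [[0.9949, 0.0652, -0.0767, 0.3737], [-0.1006, 0.6178, -0.7799, -1.2261], [-0.0034, 0.7836, 0.6212, 0.9988], [0.0, 0.0, 0.0, 1.0]]}
{'fx': 538.8408701114053, 'fy': 538.8408701114053, 'cx': 319.5942494630764, 'cy': 236.4751128046942, 'extrinsics': [[0.0139, 0.9979, -0.0635, 0.3888], [-0.9999, 0.0141, 0.0023, -0.1022], [0.0032, 0.0635, 0.998, 1.6784], [0.0, 0.0, 0.0, 1.0]]}
{'t': 0.1, 'joints': array([-1.22162117,  0.43514444,  0.02497071,  1.57400623, -0.01161783,
        1.13400855, -0.07507908]), 'qd': array([-0.00050282, -0.00342133,  0.0015719 , -0.00148258,  0.00138259,
        0.0014341 , -0.00131593]), 'joint_efforts': array([ 3.41096595e-03, -6.71745443e+01,  1.02827489e+00, -3.16903460e+01,
        1.58605759e-02,  7.03656580e-03,  4.67764664e-06]), 'position': array([0.27269731, 0.56187544, 0.23860986]), 'tcp_rot': array([ 2.23997458e-01,  9.74589469e-01, -7.03044240e-04, -1.04209324e-04]), 'ft_force': array([-0.59821505,  0.05014021, -0.69160618]), 'moment': array([-0.00747056,  0.00543034, -0.04725737]), 'finger_force': 0.0, 'grip_width': 0.08536952337364878}
```

View pics/side0.png

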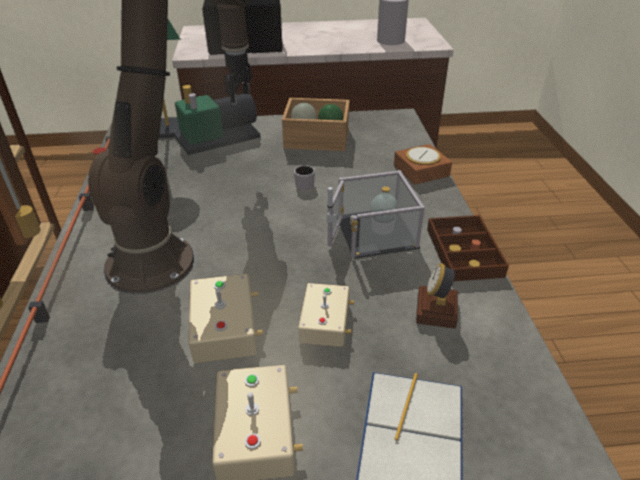

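View pics/top0.png

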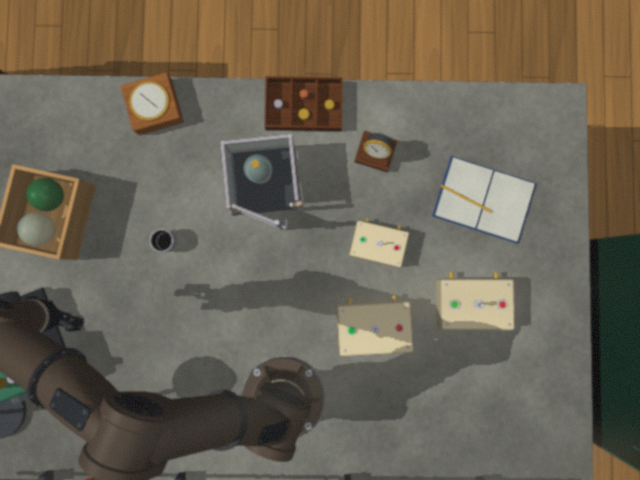

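The side view shows the guard at about (375,215) and the smallest panel at (325,315). In the top view the guard is at (260,175) with the gate ajar at (258,217), and the smallest panel is at (380,243). I'll zoom in on both.

Run:
```python
import cv2,numpy as np
a=cv2.imread("pics/top0.png")[125:265,205:415];b=cv2.imread("pics/side0.png")[160:350,290:440]
a=cv2.resize(a,None,fx=3.8,fy=3.8,interpolation=cv2.INTER_CUBIC)
b=cv2.resize(b,None,fx=3.15,fy=3.15,interpolation=cv2.INTER_CUBIC)
cv2.imwrite("pics/top0c.png",a);cv2.imwrite("pics/side0c.png",b)
```

```text
(no output)
```

View pics/top0c.png

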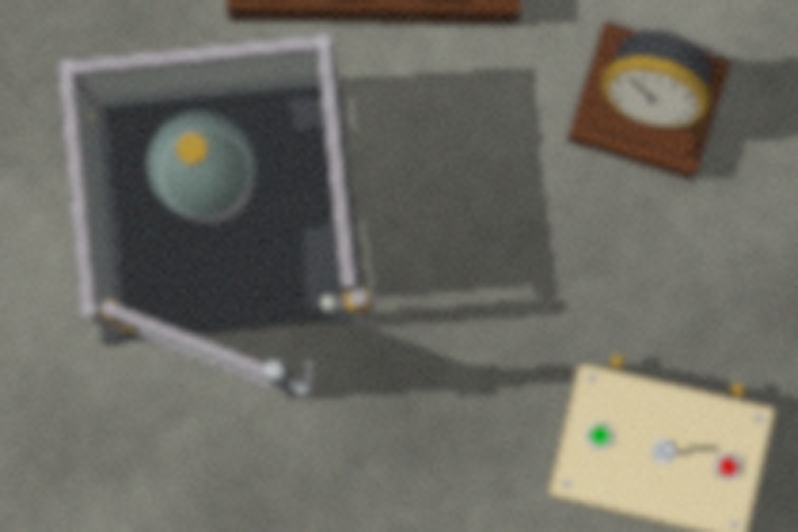

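View pics/side0c.png

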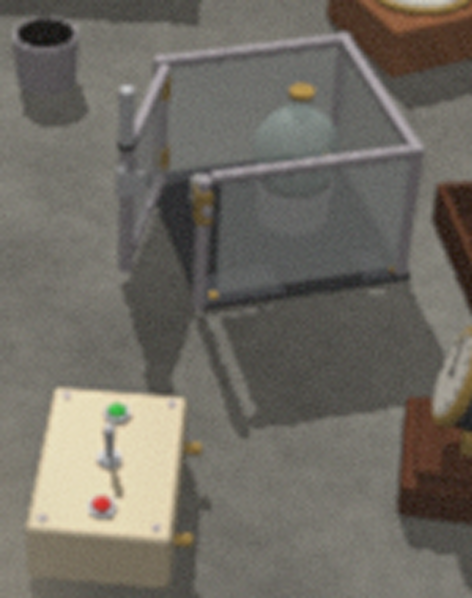

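Top crop: the guard's rim corners are at (68,67), (325,42), (350,298) and (88,312), the hinge is at (105,308) and the handle top is near (272,370). The panel has its green lamp at (599,436), red at (729,467) and the toggle at (664,451). In the side crop the handle top is at (127,90), green at (117,411), red at (102,506) and the toggle tip at (109,430).

```bash
cat > h.py <<'E'
import numpy as np
from scipy.spatial.transform import Rotation as R
from plant import camera_model, sensors
def ray(n,p):
    m=camera_model(n);E=np.array(m["extrinsics"]);d=E[:3,:3]@[(p[0]-m["cx"])/m["fx"],-(p[1]-m["cy"])/m["fy"],-1];return E[:3,3],d
def atz(n,p,z):
    o,d=ray(n,p);return o+d*(z-o[2])/d[2]
def proj(n,P):
    m=camera_model(n);E=np.array(m["extrinsics"]);q=E[:3,:3].T@(np.array(P)-E[:3,3]);return np.array([m["cx"]-m["fx"]*q[0]/q[2],m["cy"]+m["fy"]*q[1]/q[2]])
def tri(p,q):
    (a,d),(b,e)=ray("top",p),ray("side",q);s=np.linalg.lstsq(np.c_[d,-e],b-a,rcond=None)[0];A=a+s[0]*d;B=b+s[1]*e;return (A+B)/2,np.linalg.norm(A-B)
def T(u,v):return((u+.5)/3.8-.5+205,(v+.5)/3.8-.5+125)
def S(u,v):return((u+.5)/3.15-.5+290,(v+.5)/3.15-.5+160)
E
python3 - <<'E'
from h import *
np.set_printoptions(precision=4,suppress=True)
C=[("back-hinge",68,67),("back-catch",325,42),("front-catch",350,298),("front-hinge",88,312),("hinge",105,308)]
P=[atz("top",T(u,v),.15) for _,u,v in C]
for c,p in zip(C,P):print(c[0],p)
print("sidewise rim", [atz("side",S(u,v),.15) for u,v in[(158,62),(347,38),(415,148),(203,180)]])
# fit guard pose
L=np.array([[.1,.105],[.1,-.105],[-.09,-.1],[-.09,.1]])
print("handle",tri(T(272,370),S(127,92)),atz("top",T(272,370),.21),atz("side",S(127,92),.21))
print("tip",tri(T(664,451),S(109,430)),"upper")
for n,f,a,b in(("green",0,(599,436),(117,411)),("red",0,(729,467),(102,506))):print(n,tri(T(*a),S(*b)),atz("top",T(*a),.064),atz("side",S(*b),.064))
for q in[(578,366),(773,408),(742,535),(550,493)]:print("pc",atz("top",T(*q),.06))
E
```

```text
back-hinge [0.7532 0.1769 0.15  ]
back-catch [ 0.7753 -0.0169  0.15  ]
front-catch [ 0.5806 -0.0391  0.15  ]
front-hinge [0.5673 0.1572 0.15  ]
hinge [0.5705 0.1446 0.15  ]
sidewise rim [array([0.567 , 0.1479, 0.15  ]), array([0.7552, 0.1724, 0.15  ]), array([ 0.7743, -0.0197,  0.15  ]), array([ 0.5807, -0.0482,  0.15  ])]
handle (array([0.5211, 0.0141, 0.204 ]), np.float64(0.0008183159813514524)) [0.5202 0.0137 0.21  ] [0.5204 0.0048 0.21  ]
tip (array([ 0.4733, -0.2829,  0.0874]), np.float64(0.0021076139690137706)) upper
green (array([ 0.4854, -0.2343,  0.0609]), np.float64(0.0012061639653073344)) [ 0.4846 -0.234   0.064 ] [ 0.4856 -0.2376  0.064 ]
red (array([ 0.4625, -0.3373,  0.0611]), np.float64(0.001582849157735809)) [ 0.4615 -0.3369  0.064 ] [ 0.463 -0.34   0.064]
pc [ 0.5403 -0.2172  0.06  ]
pc [ 0.509  -0.3721  0.06  ]
pc [ 0.4081 -0.348   0.06  ]
pc [ 0.4392 -0.196   0.06  ]
```

```bash
cat >> h.py <<'E'
np.set_printoptions(precision=4,suppress=True)
yaw=.108; X=np.array([np.cos(yaw),np.sin(yaw),0]); Y=np.array([-np.sin(yaw),np.cos(yaw),0])
hinge=np.array([.5705,.1446,0])
def H(th): return hinge-.14*(np.cos(th)*Y+np.sin(th)*X)
def go(p,face=None):
    s=sensors.get_state();A=R.from_quat(s["tcp_rot"]);print("t",s["t"],"pos",s["position"],"F",s["ft_force"]);
    B=A if face is None else R.from_matrix(np.c_[face,np.cross([0,0,-1],face),[0,0,-1]])
    print("shift",A.inv().apply(np.array(p)-s["position"]),"turn",(A.inv()*B).as_rotvec())
E
python3 - <<'E'
from h import *
h=np.array([.5208,.0139,0]);v=h-hinge;print("theta",np.arctan2(-v@X,-v@Y),"H(0)",H(0))
p=h-.045*X;p[2]=.235;print(p);go(p,-X)
E
```

```text
theta 0.4713743039403632 H(0) [0.5856 0.0054 0.    ]
[0.4761 0.009  0.235 ]
t 0.1 pos [0.2727 0.5619 0.2386] F [-0.5982  0.0501 -0.6916]
shift [-0.4243 -0.4086  0.0042] turn [-0.0014 -0.0003 -0.5598]
```

```bash
P="python3 -m pendant"; $P '-0.1 -0.1 0 0 0 -0.15 0;-0.424 -0.409 0.004 0 0 -0.56 0;-0.424 -0.409 0.004 0 0 -0.56 0;-0.424 -0.409 0.004 0 0 -0.56 0;-0.424 -0.409 0.004 0 0 -0.56 0;-0.424 -0.409 0.004 0 0 -0.56 0;-0.424 -0.409 0.004 0 0 -0.56 0;-0.424 -0.409 0.004 0 0 -0.56 0'
python3 -c "
from h import *
p=np.array([.4761,.009,.235]);go(p,-X)"
```

```text
t: 1.1
position: [0.4449, 0.0915, 0.236]
tcp_rot: [-0.054, 0.999, 0.0, 0.0]
ft_force: [0.6, 0.1, -0.0]
grip_width: 0.0002
finger_force: 0.0
t 1.1 pos [0.4449 0.0915 0.236 ] F [ 0.5667  0.1168 -0.0058]
shift [-0.0221 -0.0854  0.001 ] turn [0.0002 0.0002 0.0003]
```

```bash
python3 -m pendant '-0.022 -0.085 0 0 0 0 0;-0.022 -0.085 0 0 0 0 0;-0.022 -0.085 0.02 0 0 0 0;-0.022 -0.085 0.043 0 0 0 0;-0.022 -0.085 0.043 0 0 0 0'
python3 - <<'E'
from h import *
from plant import grab_frame
import cv2
a=grab_frame("top")[125:265,205:355,::-1];b=grab_frame("side")[130:300,270:440,::-1]
a=cv2.resize(a,(400,373),interpolation=cv2.INTER_CUBIC);b=cv2.resize(b,(373,373),interpolation=cv2.INTER_CUBIC)
cv2.imwrite("pics/near.png",np.hstack([a,b]))
go(np.r_[.4761,.009,.192],-X)
E
```

```text
t: 1.72
position: [0.4743, 0.0111, 0.1916]
tcp_rot: [-0.054, 0.999, -0.0, -0.002]
ft_force: [-0.1, 1.1, 0.3]
grip_width: 0.0002
finger_force: 0.0
t 1.825 pos [0.4757 0.0114 0.1933] F [-0.9327 -0.5265  0.3775]
shift [-0.0001 -0.0024  0.0013] turn [-0.0001 -0.0002  0.0002]
```

View pics/near.png

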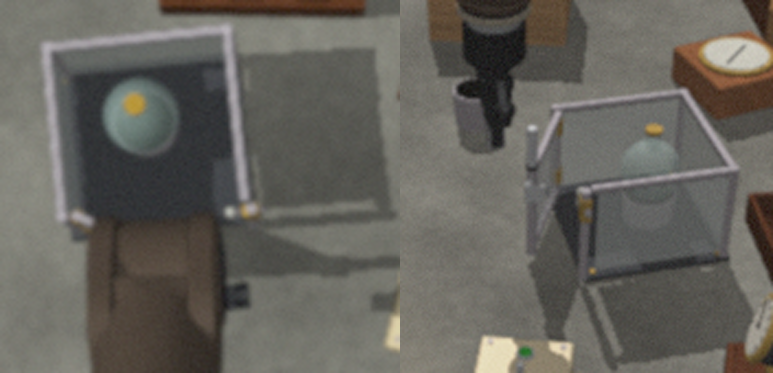

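The side view shows the closed fingertips just in front of the handle at the right height, with the handle at (533,150). Now I'll swing the gate in along its arc until just short of the catch.

```bash
python3 -m pendant '-0.012 -0.002 0.001 0 0 0 0;-0.02 -0.002 0.001 0 0 0 0;-0.026 -0.003 0.001 0 0 0 0;-0.031 -0.005 0.001 0 0 0 0;-0.037 -0.007 0.001 0 0 0 0;-0.043 -0.009 0.001 0 0 0 0'; python3 -m pendant '-0.005 -0.002 0 0 0 0 0;-0.01 -0.003 0 0 0 0 0;-0.015 -0.004 0 0 0 0 0;-0.02 -0.005 0 0 0 0 0'
python3 -c "
from h import *
p=sensors.get_state()['position']-hinge;print(p@X,p@Y,sensors.get_state()['ft_force'])"
```

```text
t: 2.58
position: [0.5196, 0.0067, 0.1919]
tcp_rot: [-0.054, 0.999, -0.0, -0.0]
ft_force: [-0.7, -0.2, -0.6]
grip_width: -0.0001
finger_force: 0.4
t: 3.08
position: [0.5402, 0.0042, 0.192]
tcp_rot: [-0.054, 0.999, 0.0, 0.0]
ft_force: [-0.1, 0.6, 0.8]
grip_width: 0.0
finger_force: 0.3
-0.045294946250254646 -0.13629512988568024 [-0.0588  0.5826  0.751 ]
```

```bash
for i in 1; do python3 -m pendant '-0.003 0 0 0 0 0 0;-0.006 -0.001 0 0 0 0 0' | grep -E "pos|ft"; python3 -m pendant '-0.002 0 0 0 0 0 0;-0.004 -0.001 0 0 0 0 0' | grep -E "pos|ft";python3 -m pendant '-0.002 0 0 0 0 0 0;-0.004 0 0 0 0 0 0' | grep -E "pos|ft"; done
```

```text
position: [0.5461, 0.0041, 0.192]
ft_force: [-1.5, -0.5, 0.2]
position: [0.5501, 0.0035, 0.192]
ft_force: [0.3, 1.3, -0.2]
position: [0.5536, 0.0033, 0.192]
ft_force: [-3.5, -2.2, 3.2]
```

```bash
python3 -m pendant '-0.001 0 0 0 0 0 0;-0.002 0 0 0 0 0 0' | grep -E "pos|ft"; python3 -m pendant '-0.001 0 0 0 0 0 0;-0.002 0 0 0 0 0 0' | grep -E "pos|ft";python3 -m pendant '-0.001 0 0 0 0 0 0;-0.002 0 0 0 0 0 0' | grep -E "pos|ft"
```

```text
position: [0.5553, 0.0032, 0.1919]
ft_force: [-4.8, -3.3, 4.3]
position: [0.557, 0.0032, 0.1919]
ft_force: [-6.4, -3.4, 4.1]
position: [0.5591, 0.0033, 0.1919]
ft_force: [-5.2, -4.2, 4.7]
```

```bash
python3 -m pendant '-0.001 0 0 0 0 0 0;-0.002 0 0 0 0 0 0' | grep -E "pos|ft"; python3 -m pendant '-0.001 0 0 0 0 0 0;-0.0015 0 0 0 0 0 0' | grep -E "pos|ft";python3 -m pendant '-0.001 0 0 0 0 0 0' | grep -E "pos|ft"
```

```text
position: [0.5623, 0.0047, 0.192]
ft_force: [0.4, -0.2, -0.0]
position: [0.5638, 0.0052, 0.1921]
ft_force: [0.4, -0.7, -0.8]
position: [0.5646, 0.0051, 0.192]
ft_force: [0.2, 0.7, 0.2]
```

```bash
python3 -m pendant '-0.001 0 0 0 0 0 0' | grep -E "pos|ft"; python3 -m pendant '-0.001 0 0 0 0 0 0' | grep -E "pos|ft"
```

```text
position: [0.5655, 0.0051, 0.192]
ft_force: [-0.2, -0.3, 0.6]
position: [0.5665, 0.0051, 0.192]
ft_force: [0.3, 0.9, -0.6]
```

```bash
for k in 1; do python3 -m pendant '-0.001 0 0 0 0 0 0' | grep -E "pos|ft"; python3 -m pendant '-0.001 0 0 0 0 0 0' | grep -E "pos|ft"; python3 -m pendant '-0.0005 0 0 0 0 0 0' | grep -E "pos|ft"; done
```

```text
position: [0.5675, 0.0052, 0.192]
ft_force: [-0.1, -0.4, -0.5]
position: [0.5684, 0.0053, 0.192]
ft_force: [-0.1, 0.0, 0.1]
position: [0.569, 0.0054, 0.192]
ft_force: [0.9, 0.1, -0.6]
```

```bash
python3 -m pendant '-0.001 0 0 0 0 0 0' | grep -E "pos|ft"; python3 -m pendant '-0.001 0 0 0 0 0 0' | grep -E "pos|ft"
python3 - <<'E'
from plant import grab_frame
import cv2,numpy as np
a=grab_frame("top")[125:265,205:355,::-1];b=grab_frame("side")[130:300,270:440,::-1]
a=cv2.resize(a,(400,373),interpolation=cv2.INTER_CUBIC);b=cv2.resize(b,(373,373),interpolation=cv2.INTER_CUBIC)
cv2.imwrite("pics/shut.png",np.hstack([a,b]))
E
```

```text
position: [0.5698, 0.0054, 0.192]
ft_force: [0.7, -0.4, 0.8]
position: [0.5703, 0.0054, 0.1919]
ft_force: [-4.7, -0.3, 3.4]
```

View pics/shut.png

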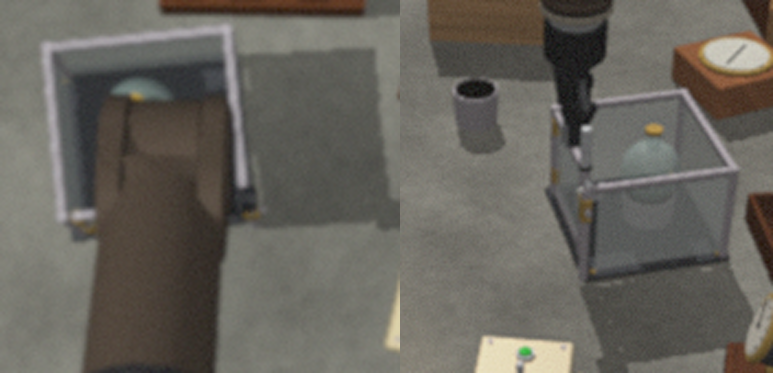

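The gate sits flush at its stop. The force rose through the catch, dropped at the click, and rose again at the stop. Next I'll move over to the inner side.

```bash
python3 -m pendant '0.008 0 0 0 0 0 0;0.008 0 -0.025 0 0 0 0;0.008 0 -0.05 0 0 0 0;-0.02 0 -0.05 0 0 0 0;-0.052 0 -0.05 0 0 0 0;-0.052 0 -0.025 0 0 0 0;-0.052 0 0 0 0 0 0;-0.052 0 0 0 0 0 0'; python3 -m pendant '0.004 0 0 0 0 0 0;0.007 0 0 0 0 0 0;0.01 0 0 0 0 0 0'
```

```text
t: 7.18
position: [0.6212, 0.0112, 0.1903]
tcp_rot: [-0.054, 0.999, -0.0, -0.002]
ft_force: [0.5, -0.5, 0.8]
grip_width: 0.0001
finger_force: 0.0
t: 7.55
position: [0.6127, 0.0101, 0.1929]
tcp_rot: [-0.054, 0.999, 0.0, 0.001]
ft_force: [-0.9, 0.3, -0.5]
grip_width: 0.0002
finger_force: 0.0
```

```bash
python3 -m pendant '0.001 0 0 0 0 0 0;0.002 0 0 0 0 0 0;0.003 0 0 0 0 0 0;0.003 0 0 0 0 0 0' | grep -E "pos|ft"; python3 -m pendant '0.001 0 0 0 0 0 0;0.002 0 0 0 0 0 0'| grep -E "pos|ft"; python3 -m pendant '0.0005 0 0 0 0 0 0;0.001 0 0 0 0 0 0'| grep -E "pos|ft"; python3 -m pendant '0.0005 0 0 0 0 0 0;0.001 0 0 0 0 0 0'| grep -E "pos|ft"
```

```text
position: [0.6096, 0.0098, 0.192]
ft_force: [-0.3, -0.0, -0.1]
position: [0.6076, 0.0096, 0.192]
ft_force: [-0.4, -0.8, 0.2]
position: [0.6066, 0.0094, 0.192]
ft_force: [0.9, -0.6, 0.2]
position: [0.6057, 0.0093, 0.192]
ft_force: [-0.1, 0.1, 0.3]
```

```bash
python3 -m pendant '0.0005 0 0 0 0 0 0;0.001 0 0 0 0 0 0' | grep -E "pos|ft"; python3 -m pendant '0.0005 0 0 0 0 0 0;0.0005 0 0 0 0 0 0'| grep -E "pos|ft"; python3 -m pendant '0.0005 0 0 0 0 0 0;0.0005 0 0 0 0 0 0'| grep -E "pos|ft"; python3 -m pendant '0.0005 0 0 0 0 0 0;0.0005 0 0 0 0 0 0'| grep -E "pos|ft"
```

```text
position: [0.6047, 0.0092, 0.192]
ft_force: [-0.2, 0.5, 0.0]
position: [0.6041, 0.0091, 0.192]
ft_force: [0.6, 0.6, -0.2]
position: [0.6036, 0.0091, 0.192]
ft_force: [0.2, 0.6, -0.2]
position: [0.6031, 0.009, 0.192]
ft_force: [0.3, -0.6, -0.2]
```

```bash
for i in 1; do python3 -m pendant '0.0005 0 0 0 0 0 0;0.0005 0 0 0 0 0 0' | grep -E "pos|ft"; python3 -m pendant '0.0005 0 0 0 0 0 0;0.0005 0 0 0 0 0 0'| grep -E "pos|ft"; python3 -m pendant '0.0005 0 0 0 0 0 0;0.0005 0 0 0 0 0 0'| grep -E "pos|ft"; done
```

```text
position: [0.6027, 0.009, 0.192]
ft_force: [0.7, 0.2, -0.3]
position: [0.6025, 0.009, 0.192]
ft_force: [2.7, 0.1, -1.8]
position: [0.6022, 0.0089, 0.1921]
ft_force: [5.1, 0.8, -3.3]
```

```bash
for i in 1; do python3 -m pendant '0.0005 0 0 0 0 0 0;0.0005 0 0 0 0 0 0' | grep -E "pos|ft"; python3 -m pendant '0.0005 0 0 0 0 0 0;0.0005 0 0 0 0 0 0'| grep -E "pos|ft"; done
```

```text
position: [0.6018, 0.0089, 0.1921]
ft_force: [5.6, -0.8, -2.9]
position: [0.6014, 0.0089, 0.1921]
ft_force: [6.4, 0.6, -3.7]
```

```bash
python3 -m pendant '0.0004 0 0.0003 0 0 0 0;0.0004 0 0.0003 0 0 0 0' | grep -E "pos|ft"; python3 -m pendant '0.0004 0 0.0003 0 0 0 0;0.0004 0 0.0003 0 0 0 0'| grep -E "pos|ft"
```

```text
position: [0.6014, 0.0089, 0.1921]
ft_force: [6.9, -0.0, -2.6]
position: [0.6013, 0.0088, 0.1921]
ft_force: [6.8, 1.0, -1.2]
```

```bash
python3 -m pendant '0.0004 0 0.0002 0 0 0 0;0.0004 0 0.0002 0 0 0 0' | grep -E "pos|ft"; python3 -m pendant '0.0004 0 0.0002 0 0 0 0;0.0004 0 0.0002 0 0 0 0'| grep -E "pos|ft"; python3 -m pendant '0.0003 0 0.0002 0 0 0 0;0.0003 0 0.0002 0 0 0 0'| grep -E "pos|ft"
```

```text
position: [0.6012, 0.0088, 0.192]
ft_force: [8.5, -0.1, 0.0]
position: [0.601, 0.0088, 0.1921]
ft_force: [8.0, 0.7, 0.2]
position: [0.6009, 0.0088, 0.192]
ft_force: [7.7, 0.0, 1.2]
```

```bash
python3 -m pendant '0.0004 0 0 0 0 0 0;0.0004 0 0 0 0 0 0' | grep -E "pos|ft"; python3 -m pendant '0.0004 0 0 0 0 0 0;0.0004 0 0 0 0 0 0'| grep -E "pos|ft"; python3 -m pendant '0.0003 0 0.0001 0 0 0 0;0.0003 0 0.0001 0 0 0 0'| grep -E "pos|ft"
```

```text
position: [0.6005, 0.0088, 0.192]
ft_force: [8.9, -0.2, 0.2]
position: [0.6002, 0.0087, 0.192]
ft_force: [7.9, 1.0, 1.3]
position: [0.6, 0.0087, 0.192]
ft_force: [9.0, 0.3, 1.5]
```

```bash
python3 -m pendant '0.0003 0 0 0 0 0 0;0.0003 0 0 0 0 0 0' | grep -E "pos|ft"; python3 -m pendant '0.0003 0 0 0 0 0 0;0.0003 0 0 0 0 0 0'| grep -E "pos|ft"; python3 -m pendant '0.0003 0 0 0 0 0 0;0.0003 0 0 0 0 0 0'| grep -E "pos|ft"
```

```text
position: [0.5996, 0.0086, 0.192]
ft_force: [8.5, 0.5, 2.4]
position: [0.5993, 0.0086, 0.1921]
ft_force: [8.3, 0.3, 1.9]
position: [0.5988, 0.0086, 0.192]
ft_force: [6.4, 0.9, 2.4]
```

```bash
python3 -m pendant '0.0003 0 0 0 0 0 0;0.0003 0 0 0 0 0 0' | grep -E "pos|ft"; python3 -m pendant '0.0003 0 0 0 0 0 0;0.0003 0 0 0 0 0 0'| grep -E "pos|ft"; python3 -m pendant '0.0003 0 0 0 0 0 0;0.0003 0 0 0 0 0 0'| grep -E "pos|ft"
```

```text
position: [0.5983, 0.0085, 0.192]
ft_force: [6.0, 0.2, 3.8]
position: [0.5977, 0.0084, 0.1919]
ft_force: [4.9, 0.6, 3.0]
position: [0.5961, 0.0083, 0.1912]
ft_force: [2.1, 0.7, 0.7]
```

The force peaked near 9 N and then collapsed, so I think the catch let go. I'll check by picture.

```bash
python3 -m pendant '0 0 0 0 0 0 0;0 0 0 0 0 0 0' | grep -E "pos|ft|t:"
python3 - <<'E'
from plant import grab_frame
import cv2,numpy as np
a=grab_frame("top")[125:265,205:355,::-1];b=grab_frame("side")[150:250,310:410,::-1]
a=cv2.resize(a,(400,373),interpolation=cv2.INTER_CUBIC);b=cv2.resize(b,(373,373),interpolation=cv2.INTER_CUBIC)
cv2.imwrite("pics/prove.png",np.hstack([a,b]))
E
```

```text
t: 14.8
position: [0.5949, 0.0083, 0.1901]
tcp_rot: [-0.054, 0.999, 0.0, -0.001]
ft_force: [0.8, -0.3, 0.5]
```

View pics/prove.png

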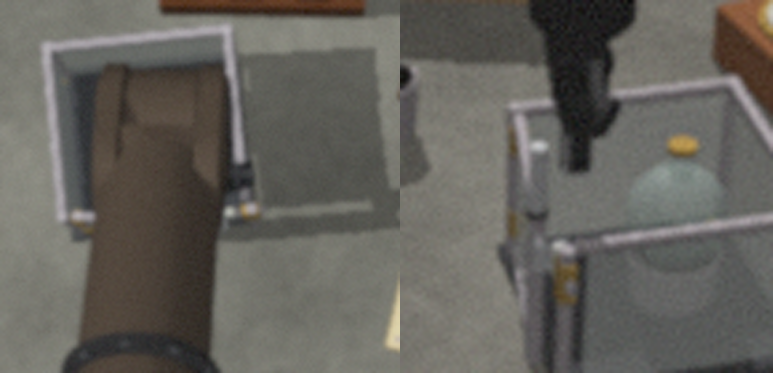

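The gate has sprung open, with the handle at (538,150) clear of the fingers and swung out from the post. The catch let go at about 9 N, so the switch goes to vent. First I'll ease the gate a little further open so it clearly stands open, then lift away.

```bash
python3 -m pendant '0.006 0 0 0 0 0 0;0.012 0.001 0 0 0 0 0;0.018 0.002 0 0 0 0 0;0.024 0.003 0 0 0 0 0;0.029 0.003 0 0 0 0 0;0.034 0.004 0 0 0 0 0;0.034 0.004 0 0 0 0 0'; python3 -m pendant '-0.015 0 0 0 0 0 0;-0.015 0 0 0 0 0 0;-0.015 0 -0.03 0 0 0 0;-0.015 0 -0.05 0 0 0 0;-0.015 0 -0.05 0 0 0 0'
python3 - <<'E'
from h import *
g=np.array([.485,-.2345]);rd=np.array([.462,-.3375]);py=(g-rd)/np.linalg.norm(g-rd);py=np.r_[py,0];c=np.r_[(g+rd)/2,0];px=np.cross(py,[0,0,1])
t=c+.045*py;t[2]=.24;print(c,py,t);go(t,-px)
E
```

```text
t: 15.78
position: [0.5613, 0.0086, 0.1907]
tcp_rot: [-0.054, 0.999, 0.0, -0.0]
ft_force: [0.6, -0.1, 0.6]
grip_width: 0.0001
finger_force: 0.0
t: 16.4
position: [0.5777, 0.0102, 0.242]
tcp_rot: [-0.054, 0.999, 0.0, 0.001]
ft_force: [0.4, -0.1, -0.7]
grip_width: -0.0004
finger_force: 0.0
[ 0.4735 -0.286   0.    ] [0.2179 0.976  0.    ] [ 0.4833 -0.2421  0.24  ]
t 16.4 pos [0.5777 0.0102 0.242 ] F [ 0.4432 -0.0511 -0.7416]
shift [ 0.121  -0.2406  0.0016] turn [0.0004 0.0028 0.3277]
```

```bash
python3 -m pendant '0.121 -0.24 0.002 0 0 0.33 0;0.121 -0.24 0.002 0 0 0.33 0;0.121 -0.24 0.002 0 0 0.33 0;0.121 -0.24 0.002 0 0 0.33 0;0.121 -0.24 0.002 0 0 0.33 0;0.121 -0.24 0.002 0 0 0.33 0;0.121 -0.24 0.06 0 0 0.33 0;0.121 -0.24 0.06 0 0 0.33 0';  python3 - <<'E'
from h import *
from plant import grab_frame
import cv2
p=np.array([.2179,.976,0]);go(np.r_[.4833,-.2421,.094],-np.cross(p,[0,0,1]))
a=grab_frame("top")[125:265,205:415,::-1];b=grab_frame("side")[160:350,280:440,::-1]
a=cv2.resize(a,(480,320),interpolation=cv2.INTER_CUBIC);b=cv2.resize(b,(269,320),interpolation=cv2.INTER_CUBIC)
cv2.imwrite("pics/panel.png",np.hstack([a,b]))
E
```

```text
t: 17.4
position: [0.4803, -0.2385, 0.1773]
tcp_rot: [0.11, 0.994, 0.001, -0.004]
ft_force: [-0.7, 0.4, 0.8]
grip_width: 0.0001
finger_force: 0.0
t 17.4 pos [ 0.4803 -0.2385  0.1773] F [-0.708   0.4427  0.8053]
shift [-0.0044 -0.003   0.0832] turn [ 0.0015 -0.0081 -0.    ]
```

View pics/panel.png

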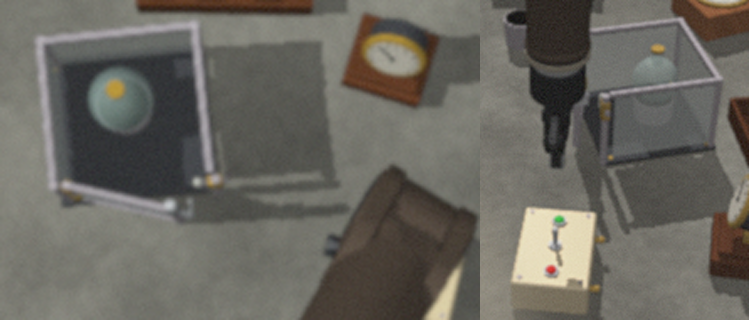

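The gate stands open, with its handle at (168,203) out from the post at (208,180). The bulb and gauge haven't moved. I'll go down on the green side of the toggle and push towards red.

```bash
python3 -m pendant '-0.002 0 0.04 0 0 0 0;-0.002 0 0.083 0 0 0 0;-0.002 0 0.083 0 0 0 0;-0.002 0 0.083 0 0 0 0'; python3 -c "
from h import *
p=np.array([.2179,.976,0]);go(np.r_[.4735,-.286,.094]+.022*p,-np.cross(p,[0,0,1]))"
```

```text
t: 18.0
position: [0.4856, -0.2424, 0.0999]
tcp_rot: [0.111, 0.994, -0.0, 0.001]
ft_force: [-0.3, -0.9, 0.2]
grip_width: 0.0002
finger_force: 0.0
t 18.0 pos [ 0.4856 -0.2424  0.0999] F [-0.2668 -0.8648  0.152 ]
shift [ 0.0023 -0.0232  0.0059] turn [-0.0003  0.0027 -0.0019]
```

```bash
python3 -m pendant '0.002 0 0.006 0 0 0 0;0.002 -0.008 0.006 0 0 0 0;0.002 -0.016 0.006 0 0 0 0;0.002 -0.022 0.006 0 0 0 0;0.002 -0.026 0.006 0 0 0 0;0.002 -0.03 0.006 0 0 0 0'|grep -E "pos|ft"; python3 -m pendant '0 -0.003 0 0 0 0 0;0 -0.006 0 0 0 0 0'|grep -E "pos|ft"; python3 -m pendant '0 -0.002 0 0 0 0 0;0 -0.004 0 0 0 0 0'|grep -E "pos|ft"
```

```text
position: [0.4755, -0.2709, 0.0917]
ft_force: [-0.1, 0.9, 0.6]
position: [0.4743, -0.2763, 0.0916]
ft_force: [-0.2, 1.5, -0.7]
position: [0.4734, -0.2804, 0.0916]
ft_force: [-0.5, 1.2, -0.6]
```

```bash
python3 -m pendant '0 -0.001 0 0 0 0 0;0 -0.002 0 0 0 0 0'|grep -E "pos|ft"; python3 -m pendant '0 -0.001 0 0 0 0 0;0 -0.002 0 0 0 0 0'|grep -E "pos|ft"; python3 -m pendant '0 -0.001 0 0 0 0 0'|grep -E "pos|ft"
```

```text
position: [0.4729, -0.2824, 0.0916]
ft_force: [0.6, 1.5, -0.0]
position: [0.4727, -0.2836, 0.0916]
ft_force: [0.6, 5.8, 0.5]
position: [0.4726, -0.2838, 0.0915]
ft_force: [0.8, 8.4, 0.8]
```

The force rose at the toggle's end stop. I'll back off, lift clear and check.

```bash
python3 -m pendant '0 0.01 0 0 0 0 0;0 0.025 0 0 0 0 0;0 0.025 -0.04 0 0 0 0;0 0.025 -0.1 0 0 0 0;0 0.08 -0.15 0 0 0 0;0.1 0.08 -0.15 0 0 0 0;0.1 0.08 -0.15 0 0 0 0;0.1 0.08 -0.15 0 0 0 0'
python3 - <<'E'
from plant import grab_frame
import cv2,numpy as np
a=grab_frame("top")[125:265,205:415,::-1];b=grab_frame("side")[160:350,280:440,::-1]
a=cv2.resize(a,(480,320),interpolation=cv2.INTER_CUBIC);b=cv2.resize(b,(269,320),interpolation=cv2.INTER_CUBIC)
cv2.imwrite("pics/end.png",np.hstack([a,b]))
E
```

```text
t: 20.88
position: [0.3904, -0.1841, 0.2421]
tcp_rot: [0.11, 0.994, 0.001, 0.0]
ft_force: [1.2, -0.0, -0.3]
grip_width: 0.0002
finger_force: 0.0
```

View pics/end.png

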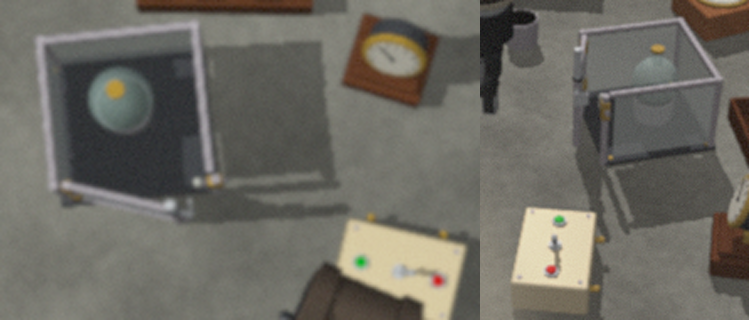

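The gate is open. The toggle tip looks to be at (555,239) in the side half. I'll check that lean against projections.

Run:
```python
from h import *
py=np.array([.2179,.976,0]);c=np.r_[.4735,-.286,.06]
for a in(0,-.2,-.42):
    q=proj("side",c+.038*(np.sin(a)*py+np.cos(a)*np.r_[0,0,1]));print(a,((q[0]-280)*1.684+480,(q[1]-160)*1.684))
q=proj("side",c);print((q[0]-280)*1.684+480,(q[1]-160)*1.684)
```

```text
0 (np.float64(554.1833722005), np.float64(225.48536981502082))
-0.2 (np.float64(553.5813146864994), np.float64(229.50664731055542))
-0.42 (np.float64(552.9429050350498), np.float64(234.66082028289256))
554.1756368988117 244.39628736175965
```

```bash
python3 -c "
from plant import r
print(r.hand_in())"
```

```text
the job is handed in; nothing more can be done
None
```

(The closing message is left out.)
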